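Turn a serviced pump over by hand

TASK

The pump with the square steel head bolted to its side has just been put back together: check that it runs free by cranking its handwheel one full turn clockwise (seen from above), so that the crank handle comes back to where it stood, then let go. Leave the crank of the other drive, the one without a pump head, where it is.

Things in the scene. Friction and masses are not known exactly. Their poses are not given: they have to be found in the camera images.
- pump_grip (a point): Middle of the crank handle of the pump to be turned, 123 mm above the bench: an upright black cylinder, 22 mm in diameter, 50 mm tall (top at 148 mm), standing near the rim of the pump's handwheel, 60 mm from the wheel's axis. It spins freely on its own pin, so one grasp held without turning the hand can carry the wheel all the way round. This point goes round with the wheel.
- pump_axis (a point): Point on the upright axis of the pump's handwheel, level with pump_grip. The wheel is a flat steel disc, 148 mm across, top face 94 mm above the bench, hub cap 6 mm higher. The pump under it is a fixed grey box, 110 x 110 mm; its square steel head, 64 mm wide with brass fittings on top, sticks out 62 mm from one side, lower than the wheel.
- pump_wheel (a joint): Angle of the pump's handwheel in rad; grows as the wheel turns clockwise seen from above and keeps counting past a full turn (6.283). Starts anywhere between -2.8 and 2.8. No end stops; light friction (about 0.08 N m, 1 to 2 N at the handle) keeps it where it is left.
- bare_grip (a point): Middle of the crank handle of the other drive, which must not be turned: the same grey box, handwheel and handle, but with no head, only a round flange with two thin white rods on its side.
There are look-alikes about, which are no part of the job. What is shaped like the part that bears pump_grip but green or turquoise is not meant.

How it is judged:
On the way:
1. the pump's crank handle has gone round to the far side of its wheel (more than 100 mm from where it began) (distance of pump_grip from where it was at the start of the episode above 0.1 m), for 0.1 s.
At the end, for the whole second after the job is handed in: The pump's wheel has made one net full turn clockwise seen from above (its angle now between 3.3 and 9.3 rad), its handle is within 18 mm of where it began and at rest (wheel slower than 0.05 rad/s), and the other drive's handle is within 15 mm of where it began (value of joint pump_wheel between 3.3 and 9.3 rad and distance of pump_grip from where it was at the start of the episode below 0.018 m and velocity of joint pump_wheel between -0.05 and 0.05 rad/s and distance of bare_grip from where it was at the start of the episode below 0.015 m); the robot touches nothing.
It fails at once if the other drive's crank is turned (its handle moved by more than 15 mm) (distance of bare_grip from where it was at the start of the episode above 0.015 m).
It also fails if it takes over 64 s, if anything falls off the work surface, if the arm or the gripper's body presses on something with over 40 N, if the wrist force passes 120 N, or if a joint passes its speed limit or range.

ROBOT

A 7-joint arm with a two-finger parallel gripper is mounted at the origin on the work surface. World frame = base frame: x ahead of the robot, y to its left, z up, the work surface at z = 0. Lengths are in m, angles in rad, forces in N, time in s.
With the tool pointing down it reaches from about 0.425 to 0.925 m from the base axis. Payload 6.8 kg.
Tool frame: the origin (TCP) lies on the centre line of the jaws, within the pads' length; the fingertips stand 25 mm ahead of it and the grasp point (between the pads) lies 6 mm ahead of it; y points along the fingers, x is the direction in which the jaws open and shut, and the axes are right-handed (so a half turn about y gives the same grasp; the last joint's range is limited). The gripper opens to 88 mm and grips with 3 to 60 N. Pads are 20 mm wide; open, the fingers measure 115 mm over their backs; the gripper's body (75 mm by 178 mm) begins 61 mm behind the grasp point.
Start: joints at [-1.408, 0.477, 0.022, 1.555, -0.011, 1.109, -0.083], TCP at [0.181, 0.65, 0.248] pointing down, gripper open.
Joint ranges: [-2.96, 2.96], [-0.34, 2.1], [-1.41, 1.46], [0.24, 2.44], [-1.37, 4.51], [0.17, 1.92], [-2.96, 2.96]. Speed limits (rad/s): [2.39, 2.39, 3.14, 3.14, 3.14, 3.14, 3.14].

INTERFACE

Orientations are given as [roll, pitch, yaw] about the fixed x, y, z axes, in that order (R = Rz(yaw) Ry(pitch) Rx(roll)).
In Python, from cell import ctrl, claw, solver, cams, workorder, readout gives the robot as it stands. Calls block until the motion is done:
- ctrl.movep(position, orientation): joint-space move of the TCP to a pose.
- ctrl.movel(position, attitude=None, vel=0.15, until_force=None): straight line of the TCP; attitude=None keeps the orientation; vel is the mean speed in m/s. With until_force (N) it stops when the force on the tool has changed by that much, and returns True; else False.
- ctrl.move_j(angles): joint-space move.
- claw.set_gripper(opening): opening from 0.0 (shut) to 1.0 (fully open); the grip force is fixed at half the most; returns when the fingers have stopped.
- ctrl.wait(seconds).
- solver.inverse_kinematics(position, orientation): joint angles nearest the present ones, or None.
- cams.capture(name): name is "side" or "top" or "wrist"; returns (picture, depth): 480x640x3 uint8, blue, green, red; 480x640 float32, m along the optical axis (not along the pixel's ray), 0 where there is no reading.
- cams.camera_model(name): a dict with "fov_y" (degrees; the focal length in pixels is half the picture's height over the tangent of half this angle, whatever the lens; pixels are square), "cx", "cy" (the principal point, pixels), "T" (4x4, takes a point from camera to world coordinates). Camera axes: x right, y up, looking along -z (the intrinsics and any distortion apply to the point x, -y, -z); pixel columns grow to the right and rows downward; lengths in m; the calibration is good to about 2 mm. A picture is of the moment at which its call begins: read the wrist's pose just before it. camera_model takes no time and is no camera call; for the wrist camera it gives the pose at the moment of the call.
A pose or a line that the arm cannot do raises ctrl.MotionError and nothing moves.
- workorder.job_done(): hands the job in, once; it reports no verdict.
Readings, each from a call of its own:
- readout.get_time(): time.
- readout.get_joints(): joint angles.
- readout.get_dq(): joint speeds.
- readout.get_tau(): joint torques, N m.
- readout.get_tcp_pos(): TCP position.
- readout.get_ee_rot(): TCP orientation.
- readout.get_force(): force on the tool from outside, world axes, zero at the start.
- readout.get_wrist_torque(): the same for the moment, N m.
- readout.get_grip_width(): opening from 0.0 (shut) to 1.0 (fully open).
Only numpy, scipy, OpenCV 4.12 (cv2) and the standard library are available. Lean on these libraries where they do the work, as an engineer would, in place of code of your own. Each camera call takes 0.05 s, during which the arm holds its last target.

## Working session

There is one attempt and no reset: what is moved stays moved. The work goes in short steps, each a Python script; the robot and the scene stay as the last script left them, time stands still between calls to the robot, and variables do not carry over. Pictures are saved under pics/ and viewed, and the job is handed in when it is done.

```bash
ls; mkdir -p pics
python3 - <<'E'
from cell import cams, readout
import cv2,numpy as np
for n in ["side","top"]:
    p,d=cams.capture(n); cv2.imwrite(f"pics/{n}0.png",p); np.savez(f"pics/{n}0.npz",p=p,d=d)
    m=cams.camera_model(n); print(n,m)
print(readout.get_time(),readout.get_tcp_pos(),readout.get_ee_rot(),readout.get_grip_width())
E
```

```text
pics
side {'fov_y': 54.722770757213425, 'cx': 324.4971082917255, 'cy': 243.06711935367449, 'T': array([[-0.71386221, -0.44877562,  0.5375883 ,  1.05083226],
       [ 0.70028351, -0.45959479,  0.5462377 ,  0.82447711],
       [ 0.00193462,  0.76640268,  0.64235753,  0.86122868],
       [ 0.        ,  0.        ,  0.        ,  1.        ]])}
top {'fov_y': 45.521091769377, 'cx': 317.56467127228626, 'cy': 238.37725028139275, 'T': array([[-0.01679908,  0.99731229, -0.07131612,  0.31969112],
       [-0.99969824, -0.01803214, -0.01668154,  0.16081188],
       [-0.01792269,  0.07101436,  0.99731426,  1.26193869],
       [ 0.        ,  0.        ,  0.        ,  1.        ]])}
0.1 [0.18045153 0.6499244  0.24678974] [-1.57088305  0.00162737  1.29995342] 1.0001275877248956
```

View pics/top0.png

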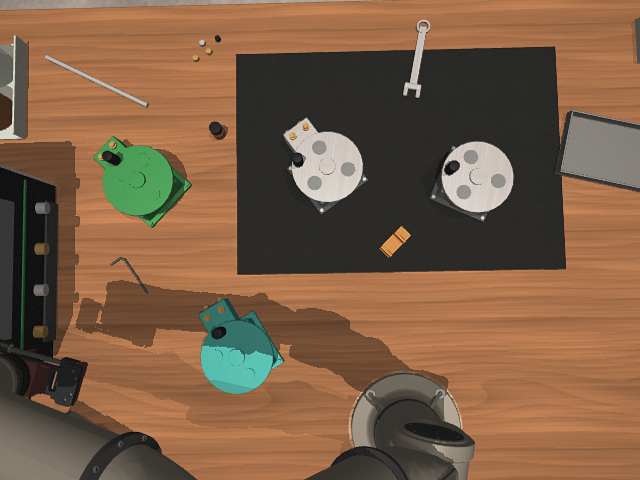

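View pics/side0.png

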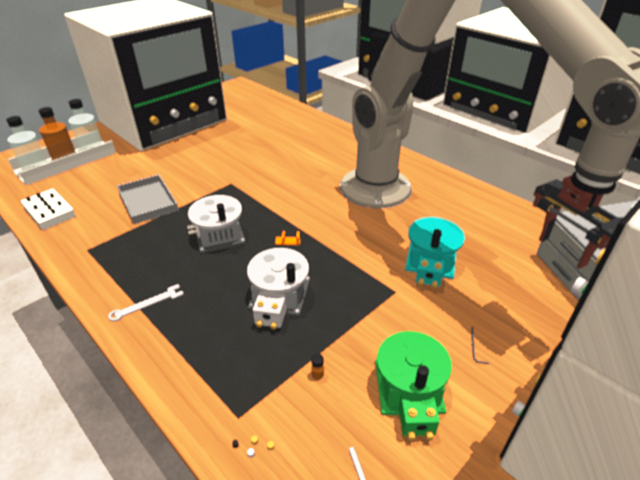

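Top view: the pump with the square head has its wheel at about (327,167) and its handle at about (298,159). The bare drive's wheel is at about (478,177). The green and turquoise pumps are look-alikes. Next I'll measure.

```bash
cat > h.py <<'E'
import numpy as np,cv2
from cell import cams
def ray(m,u,v,H=480):
    f=H/2/np.tan(np.radians(m["fov_y"]/2))
    d=m["T"][:3,:3]@np.array([(u-m["cx"])/f,-(v-m["cy"])/f,-1.]); return m["T"][:3,3],d
def onplane(m,u,v,z):
    o,d=ray(m,u,v); return o+d*(z-o[2])/d[2]
def bydepth(m,u,v,dep):
    o,d=ray(m,u,v); return o+d*dep
def proj(m,P):
    f=240/np.tan(np.radians(m["fov_y"]/2)); q=m["T"][:3,:3].T@(np.asarray(P)-m["T"][:3,3])
    return m["cx"]-f*q[0]/q[2], m["cy"]+f*q[1]/q[2]
E
python3 - <<'E'
from h import *
m=cams.camera_model("top"); z=np.load("pics/top0.npz"); p,d=z["p"],z["d"]
# world points from depth
vv,uu=np.mgrid[0:480,0:640]
f=240/np.tan(np.radians(m["fov_y"]/2))
dc=np.stack([(uu-m["cx"])/f,-(vv-m["cy"])/f,-np.ones_like(uu,float)],-1)
W=m["T"][:3,3]+(dc@m["T"][:3,:3].T)*d[...,None]; W[d==0]=np.nan
for nm,(u0,v0,u1,v1) in dict(pump=(275,110,375,215),bare=(425,135,525,225)).items():
    w=W[v0:v1,u0:u1]; zz=w[...,2]
    print(nm,"wheel z pts",np.sum(abs(zz-.094)<.004),"z hist",np.histogram(zz[np.isfinite(zz)],bins=np.arange(0,.17,.01))[0])
    k=(abs(zz-.094)<.012).astype(np.uint8); c=max(cv2.findContours(k,0,1)[0],key=cv2.contourArea)
    (cu,cv_),r=cv2.minEnclosingCircle(c); print(" disc px",cu+u0,cv_+v0,r,"->",onplane(m,cu+u0,cv_+v0,.094), "r mm",r*(1.262-.094)/f*1000)
    k=zz>.14; P=w[k]; print(" handle n",k.sum(), "extent mid",(P.min(0)+P.max(0))/2,"mean",P.mean(0),"size",np.ptp(P,0))
    # colour: black
    g=p[v0:v1,u0:u1].max(2)
    b=((g<45)&(zz>.1)).astype(np.uint8); ys,xs=np.nonzero(b); print(" black n",b.sum(),xs.mean()+u0,ys.mean()+v0)
v=p[100:230,260:540]; cv2.imwrite("pics/topz.png",cv2.resize(v,None,fx=2.8,fy=2.8))
E
```

```text
pump wheel z pts 3377 z hist [3266  192   19   18   14   21  453   86  203 3528  115    7   10   13
   85   10]
 disc px 326.78708267211914 166.80143356323242 35.59468460083008 -> [0.55102182 0.15881339 0.094     ] r mm 72.67779852351639
 handle n 95 extent mid [0.56051449 0.2175769  0.14769829] mean [0.5602028  0.21797484 0.14708468] size [0.02129151 0.02011175 0.01319898]
 black n 79 297.27848101265823 159.73417721518987
bare wheel z pts 3426 z hist [2579  329   27   25   19   17   17   13  215 3595  104   16   16   14
   94    9]
 disc px 476.6077766418457 176.53429412841797 36.396244049072266 -> [ 0.52455712 -0.14826652  0.094     ] r mm 74.31443547471467
 handle n 103 extent mid [ 0.53862066 -0.09053242  0.14656849] mean [ 0.53812014 -0.09035962  0.14680675] size [0.02139711 0.02158708 0.01152038]
 black n 97 450.82474226804123 167.5979381443299
```

View pics/topz.png

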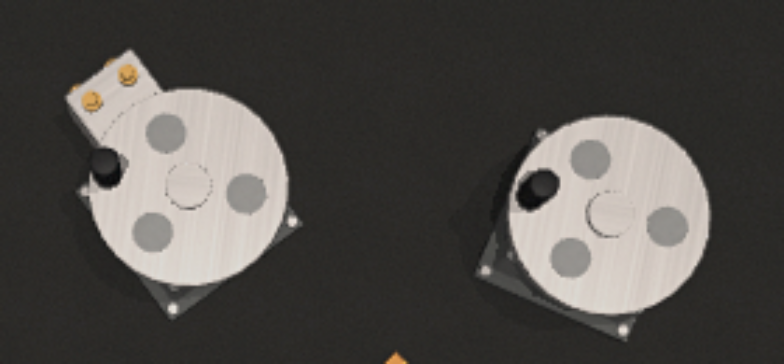

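Run:
```python
from h import *
from cell import solver,readout
m=cams.camera_model("side"); z=np.load("pics/side0.npz"); p,d=z["p"],z["d"]
vv,uu=np.mgrid[0:480,0:640]
f=240/np.tan(np.radians(m["fov_y"]/2))
dc=np.stack([(uu-m["cx"])/f,-(vv-m["cy"])/f,-np.ones_like(uu,float)],-1)
W=m["T"][:3,3]+(dc@m["T"][:3,:3].T)*d[...,None]
k=(W[...,2]>.112)&(W[...,2]<.146)&(np.hypot(W[...,0]-.56,W[...,1]-.218)<.025)&(p.max(2)<70)
P=W[k]; print("side handle n",k.sum(),P.mean(0),P.min(0),P.max(0)) # near-surface points
view=np.array(m["T"][:2,2]); view/=np.linalg.norm(view); print("axis est (surface - ~0.0086 toward cam)",P.mean(0)[:2]-view*.0086)
print("disc proj", proj(m,[.551,.1588,.094]), "handle top proj",proj(m,[.5602,.218,.148]))
cen=np.array([.551,.1588]);h=np.array([.5602,.218]);a0=np.arctan2(*(h-cen)[::-1])
for yaw in (1.3,0.9,0.5,0,-.5):
    out=[]
    for t in np.linspace(0,2*np.pi,13):
        q=solver.inverse_kinematics(np.r_[cen+.06*np.array([np.cos(a0-t),np.sin(a0-t)]),.132],[-np.pi/2,0,yaw]); out.append(q)
    print(yaw, [q is None for q in out].count(True), np.round(np.min([q for q in out if q is not None],0),2),np.round(np.max([q for q in out if q is not None],0),2))
v=p[180:340,170:330]; cv2.imwrite("pics/sidez.png",cv2.resize(v,None,fx=3.5,fy=3.5))
```

```text
side handle n 79 [0.56925614 0.22468176 0.13069499] [0.56052692 0.21233393 0.1124822 ] [0.57603498 0.23012964 0.14548714]
axis est (surface - ~0.0086 toward cam) [0.56322374 0.2185523 ]
disc proj (np.float64(278.81243635906554), np.float64(266.8715039340852)) handle top proj (np.float64(291.100052259309), np.float64(264.07311166212105))
1.3 0 [-0.7   0.37  0.25  1.78 -0.21  0.73  0.95] [-0.53  0.55  0.33  2.06 -0.15  0.85  1.2 ]
0.9 0 [-0.75  0.38  0.32  1.78 -0.28  0.73  0.59] [-0.59  0.56  0.4   2.06 -0.19  0.85  0.85]
0.5 0 [-0.8   0.39  0.39  1.78 -0.33  0.73  0.23] [-0.64  0.57  0.48  2.06 -0.23  0.86  0.49]
0 0 [-0.86  0.4   0.48  1.79 -0.39  0.74 -0.22] [-0.69  0.59  0.55  2.07 -0.27  0.87  0.04]
-0.5 0 [-0.93  0.41  0.56  1.79 -0.45  0.74 -0.67] [-0.74  0.61  0.64  2.07 -0.32  0.89 -0.41]
```

View pics/sidez.png

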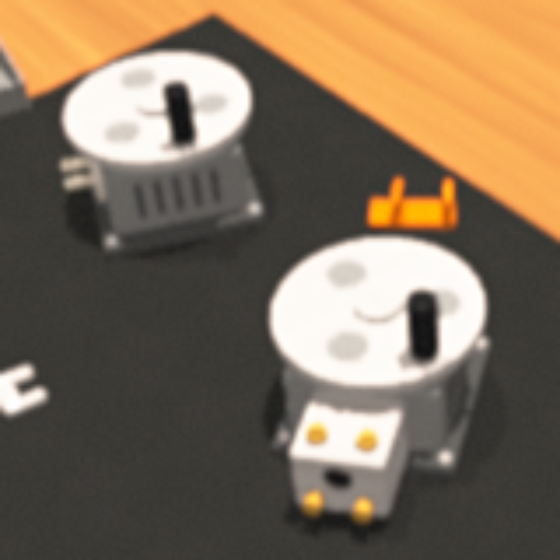

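The side view agrees with the top view to about 3 mm. It shows the head at (270,310), and the handle at about (291,272) on that same pump. Moving above the handle now.

Run:
```python
from h import *
from cell import ctrl,readout,claw
A=[-np.pi/2,0,1.3]
ctrl.movep([.561,.218,.25],A)
print(readout.get_time(),readout.get_tcp_pos(),readout.get_force())
m=cams.camera_model("wrist");p,d=cams.capture("wrist"); cv2.imwrite("pics/w1.png",p); np.savez("pics/w1.npz",p=p,d=d); print(m)
print(proj(m,[.561,.218,.148]),proj(m,[.551,.1588,.1]))
vv,uu=np.mgrid[0:480,0:640]
f=240/np.tan(np.radians(m["fov_y"]/2))
dc=np.stack([(uu-m["cx"])/f,-(vv-m["cy"])/f,-np.ones_like(uu,float)],-1)
W=m["T"][:3,3]+(dc@m["T"][:3,:3].T)*d[...,None]
k=(abs(W[...,2]-.148)<.004)&(d>0)&(np.hypot(W[...,0]-.56,W[...,1]-.218)<.03)
P=W[k]; print(k.sum(),(P.min(0)+P.max(0))/2,P.mean(0),np.ptp(P,0))
```

```text
2.1667 [0.56054811 0.21948626 0.24989105] [ 0.20499981  0.22211895 -0.59398671]
{'fov_y': 65.15855232166851, 'cx': 318.2502014863724, 'cy': 236.26679093081643, 'T': array([[ 0.26508176, -0.92474188, -0.27310094,  0.48465253],
       [ 0.96422539,  0.25452791,  0.07406034,  0.24096444],
       [ 0.00102511, -0.28296291,  0.95913031,  0.38706737],
       [ 0.        ,  0.        ,  0.        ,  1.        ]])}
(np.float64(315.04447109270495), np.float64(249.38948347148533)) (np.float64(240.5972237532781), np.float64(237.5682995178613))
757 [0.56163422 0.21809558 0.14694117] [0.56122844 0.21844652 0.14767172] [0.02063766 0.02138646 0.00585694]
```

View pics/w1.png

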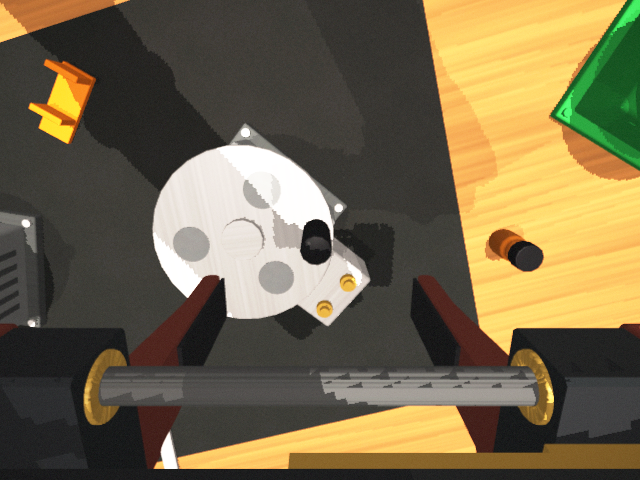

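Wrist view: the handle is at (316,240), between the jaws, with the head next to it at (335,295). The hub at (242,238) matches its prediction. Descending and gripping.

Run:
```python
from h import *
from cell import ctrl,readout,claw
A=[-np.pi/2,0,1.3]
print(ctrl.movel([.5614,.2182,.132],A,vel=.08,until_force=8))
print(readout.get_time(),readout.get_tcp_pos(),readout.get_force())
claw.set_gripper(0.0)
print(readout.get_time(),readout.get_tcp_pos(),readout.get_force(),readout.get_wrist_torque(),readout.get_grip_width()*88)
```

```text
False
3.8417 [0.56173275 0.21831436 0.13253021] [ 0.36338323 -0.57836669 -0.0675061 ]
4.8667 [0.56125193 0.21758616 0.13198959] [-1.486632   -2.72821379  1.73757316] [-0.51504345  0.26306814 -0.01905295] 21.827205461360965
```

Grip width is 21.8 mm, so the handle is held. Starting to crank in small arc steps, watching the force.

```bash
cat > crank.py <<'E'
import sys,json,os
from h import *
from cell import ctrl,readout,claw
A=[-np.pi/2,0,1.3]; R=.06; h0=np.array([.5614,.2180])
S=json.load(open("st.json")) if os.path.exists("st.json") else dict(c=[.5514,.1590],t=0.)
c=np.array(S["c"]); a0=np.arctan2(*(h0-np.array([.5514,.1590]))[::-1])
end=np.radians(float(sys.argv[1])); F0=np.array([0.2,0,0])
while S["t"]<end-1e-6:
    t=min(S["t"]+np.radians(12),end); a=a0-t; u=np.array([np.cos(a),np.sin(a)])
    ctrl.movel(np.r_[c+R*u,.132],A,vel=.06)
    F=np.array(readout.get_force()); fr=F[:2]@u; ft=F[:2]@np.array([u[1],-u[0]])
    S["t"]=t
    c=c+np.clip(1e-4*fr,-.0008,.0008)*u
    S["c"]=c.tolist(); json.dump(S,open("st.json","w"))
    p=readout.get_tcp_pos()
    print(f"{np.degrees(t):.0f} T{readout.get_time():.1f} fr{fr:.1f} ft{ft:.1f} fz{F[2]:.1f} w{readout.get_grip_width()*88:.1f} err{1e3*(np.array(p[:2])-c-R*u).round(4)} c{c.round(4)}")
    if np.linalg.norm(F)>45: print("STOP"); break
E
python3 crank.py 60
```

```text
12 T5.2 fr-3.2 ft1.0 fz1.7 w21.6 err[ 1.  -0.5] c[0.5513 0.1587]
24 T5.6 fr-1.4 ft2.4 fz0.7 w21.4 err[ 0.7 -0.2] c[0.5512 0.1586]
36 T5.9 fr0.4 ft1.3 fz-1.2 w21.7 err[ 0.9 -0.4] c[0.5512 0.1586]
48 T6.3 fr2.9 ft1.6 fz-2.9 w21.5 err[ 0.9 -0.9] c[0.5515 0.1588]
60 T6.7 fr4.3 ft1.1 fz-3.5 w21.2 err[ 0.4 -1.3] c[0.5519 0.1589]
```

```bash
python3 crank.py 180
python3 - <<'E'
from h import *
p,d=cams.capture("side"); cv2.imwrite("pics/s2.png",p)
E
```

```text
72 T7.0 fr4.2 ft1.3 fz-3.7 w21.2 err[-0.1 -1.1] c[0.5523 0.159 ]
84 T7.4 fr3.5 ft1.2 fz-0.0 w21.3 err[-0.5 -0.8] c[0.5526 0.159 ]
96 T7.7 fr1.4 ft1.1 fz0.1 w21.6 err[-0.6 -0.6] c[0.5528 0.1589]
108 T8.1 fr1.4 ft0.5 fz1.1 w21.7 err[-0.6 -0.5] c[0.5529 0.1589]
120 T8.4 fr1.2 ft0.9 fz0.9 w21.9 err[-0.6 -0.3] c[0.553  0.1588]
132 T8.8 fr0.9 ft1.2 fz0.8 w21.5 err[-0.6 -0.3] c[0.5531 0.1587]
144 T9.2 fr2.6 ft1.9 fz2.6 w21.7 err[-0.6 -0.1] c[0.5532 0.1585]
156 T9.5 fr2.3 ft1.0 fz1.6 w21.9 err[-0.7  0.1] c[0.5532 0.1583]
168 T9.9 fr2.2 ft1.4 fz2.4 w21.1 err[-0.7  0.2] c[0.5532 0.158 ]
180 T10.2 fr1.6 ft0.9 fz2.2 w21.9 err[-0.8  0.3] c[0.5532 0.1579]
```

View pics/s2.png

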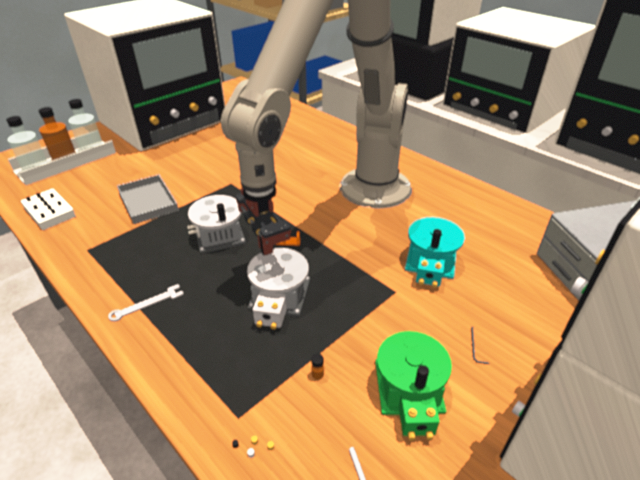

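The hand is now on the far side of the wheel, at about (265,250) in the side view. The handle's old spot at (291,270) is empty, and the bare drive's handle hasn't moved from (221,212). Continuing round.

```bash
python3 crank.py 360
python3 - <<'E'
from cell import readout,ctrl
ctrl.wait(.4); print(readout.get_tcp_pos(),readout.get_force())
E
```

```text
192 T10.7 fr2.2 ft2.0 fz2.8 w21.5 err[-0.9  0.6] c[0.5531 0.1577]
204 T11.0 fr2.2 ft2.1 fz1.9 w21.6 err[-0.9  0.8] c[0.553  0.1575]
216 T11.4 fr2.3 ft0.6 fz2.8 w21.5 err[-0.7  1. ] c[0.5528 0.1573]
228 T11.7 fr2.2 ft1.8 fz1.9 w21.7 err[-0.5  1.2] c[0.5527 0.1572]
240 T12.1 fr1.8 ft1.7 fz0.8 w21.9 err[-0.3  1.2] c[0.5525 0.1571]
252 T12.4 fr2.3 ft1.7 fz-0.5 w21.7 err[-0.   1.3] c[0.5523 0.1571]
264 T12.8 fr1.4 ft2.2 fz-0.2 w21.8 err[0.2 1.1] c[0.5521 0.1571]
276 T13.2 fr2.1 ft2.6 fz0.0 w21.9 err[0.3 0.9] c[0.5519 0.1572]
288 T13.5 fr2.4 ft1.1 fz-1.0 w21.6 err[0.4 0.5] c[0.5517 0.1573]
300 T13.9 fr1.9 ft1.5 fz-1.0 w21.6 err[0.4 0.4] c[0.5516 0.1574]
312 T14.2 fr3.3 ft1.5 fz-1.9 w21.8 err[0.6 0.2] c[0.5514 0.1577]
324 T14.6 fr3.3 ft1.6 fz-3.1 w21.9 err[ 0.6 -0.1] c[0.5512 0.158 ]
336 T14.9 fr2.1 ft1.0 fz-2.9 w21.9 err[ 0.7 -0.1] c[0.5512 0.1582]
348 T15.3 fr2.7 ft1.0 fz-2.3 w21.6 err[ 0.8 -0.3] c[0.5512 0.1584]
360 T15.7 fr3.0 ft1.4 fz-3.0 w22.0 err[ 0.9 -0.6] c[0.5512 0.1587]
[0.56117814 0.21751037 0.13201887] [ 1.74120678  1.59272711 -2.48192128]
```

The hand is back at the start. I'll release, lift, and check the handle from the wrist and then the top camera.

Run:
```python
from h import *
from cell import ctrl,readout,claw
A=[-np.pi/2,0,1.3]
claw.set_gripper(1.0); p=readout.get_tcp_pos()
ctrl.movel([p[0],p[1],.25],A,vel=.1)
def W(n):
    m=cams.camera_model(n);p,d=cams.capture(n); cv2.imwrite(f"pics/{n}3.png",p)
    vv,uu=np.mgrid[0:480,0:640]; f=240/np.tan(np.radians(m["fov_y"]/2))
    dc=np.stack([(uu-m["cx"])/f,-(vv-m["cy"])/f,-np.ones_like(uu,float)],-1)
    return m["T"][:3,3]+(dc@m["T"][:3,:3].T)*d[...,None]
w=W("wrist"); k=(abs(w[...,2]-.148)<.004)&(np.hypot(w[...,0]-.56,w[...,1]-.218)<.03); P=w[k]; print("wrist",(P.min(0)+P.max(0))/2,P.mean(0))
ctrl.movep([.181,.65,.248],A)
w=W("top"); W("side")
for c in ((.56,.218),(.538,-.0904)):
    k=(w[...,2]>.14)&(w[...,2]<.16)&(np.hypot(w[...,0]-c[0],w[...,1]-c[1])<.04); P=w[k]; print("top",k.sum(),P.mean(0) if k.any() else 0)
print(readout.get_time(),readout.get_force(),readout.get_grip_width())
```

```text
wrist [0.56171214 0.21818028 0.14708094] [0.56126389 0.21844382 0.14771309]
top 95 [0.56022167 0.21785253 0.14698941]
top 101 [ 0.53813577 -0.09038035  0.14693882]
20.725 [-0.14576542  0.5845134  -0.60053312] 0.9982939060153001
```

View pics/top3.png

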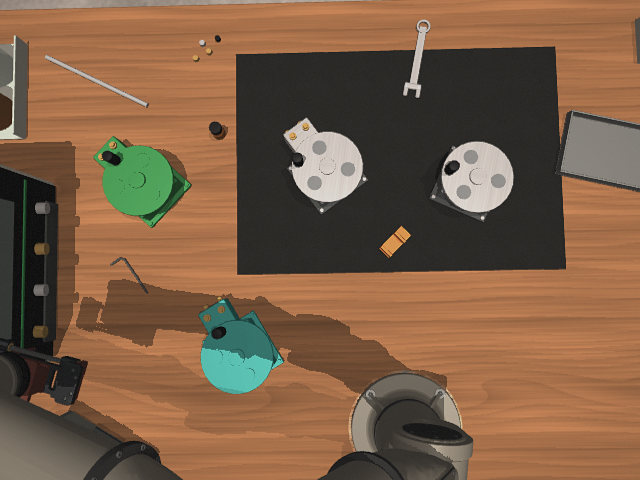

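The top view shows the pump handle back at (298,159) and the bare handle unchanged at (451,168), with the arm well clear.

```bash
python3 -c "
from cell import workorder,readout
print(workorder.job_done(),readout.get_time())"
```

```text
the job is handed in; nothing more can be done
the job is handed in; nothing more can be done
```

I cranked the pump with the square steel head one full turn clockwise (seen from above), holding one grasp with the hand unturned. Then I let go, drew the arm clear and handed the job in. It took about 21 s of the 64 s allowed.

- **Turn:** the handle stayed in the jaws all the way round, with grip width between 21.1 and 22.0 mm. A side picture at 180° showed the hand on the far side of the wheel. Forces read after each 12° step stayed under about 6 N, so the pump runs free.
- **Pump handle:** after release, the wrist and top cameras both put it within 0.2 mm of where it began.
- **Other drive:** its handle reads within 0.1 mm of its start in the top view.

The only disagreement was before the grasp: the top and side views differed by about 3 mm on the handle's position, and the wrist camera settled it. I did not read the wheel's angle or speed directly. The full turn follows from the hand's path, the held grip and the pictures. No check failed.

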